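Demould a plaster casting from a leaning knock-out mould

ROBOT

A 6-joint arm with a two-finger parallel gripper is mounted at the origin on a cart in front of the work surface, level with it; the furniture and walls round the work are solid. World frame = base frame: x ahead of the robot, y to its left, z up, the work surface at z = 0. Lengths are in mm, angles in degrees, forces in N, time in s.
With the tool pointing down it reaches from about 275 to 1000 mm from the base axis. Payload 8.4 kg.
Tool frame: the origin (TCP) lies where the fingers leave the gripper's body, on its centre line; the fingertips stand 73 mm ahead of it and the grasp point (between the pads) lies 54 mm ahead of it (robot.finger_overhang is the distance from the TCP to the fingertips, in mm); z points along the fingers, y is the line along which they close (so a half turn about z gives the same grasp; the last joint's range is limited). The gripper opens to 85 mm and grips with 20 to 120 N. Pads are 22 mm wide; open, the fingers measure 114 mm over their backs; the gripper's body (76 mm by 85 mm) begins 54 mm behind the grasp point. The pads swing forward as they close: fully open they stand 13 mm farther back than shut.
Start: joints at [-66.257, 20.225, 93.587, -0, 66.188, -0.138], TCP at [253.022, -571.497, 303.881] pointing down, gripper open.
Joint ranges: [-150.9, 150.9], [-52.94, 120.26], [3.33, 152.33], [-74.26, 254.26], [0, 154.13], [-172.89, 172.89]. Speed limits (degrees/s): [127.2, 127.2, 159.86, 180, 180, 180].

INTERFACE

Orientations are given as [roll, pitch, yaw] about the fixed x, y, z axes, in that order (R = Rz(yaw) Ry(pitch) Rx(roll)).
In Python, from station import robot gives the robot as it stands. The module is installed in compiled form; this text tells all that it offers.
- The arm moves only by the tool drive_tool, never from a script. Its argument "moves" is a list of rows, each a list of 5 numbers: the closure, from -1 (fully open) to 1 (shut), then the shift along the tool's x, y, z normalised to -1 to 1, where 1 is 250 mm, then the turn about the tool's z normalised to -1 to 1, where 1 is 2 rad. In form: [[gripper, tx, ty, tz, roll], ...]. A call has 1 to 5 rows; each row is the pose to reach, as a shift and turn from the pose commanded when the call began, along the tool's axes at that moment; what a row does not reach only later rows make up. A row lasts 1/12 s, in which the tool goes at most 41.7 mm and 7.16 degrees, less where a joint would pass 70% of its speed; a pose out of reach is approached as far as the arm can. A call with a number of a shift or a turn outside -1 to 1 is refused whole. A call with a gripper value outside its range is refused whole. The fingers move at their own pace and stop on an object; the grip force is fixed at half the most. Time passes only in rows, so rows that repeat a pose let the fingers close. It gives the time, the measured TCP pose, the force and the opening at its end, in the units of the state.
- robot.sense(): the state, without advancing time (a new reading comes with each control period).
- robot.grab_frame(name): name is "scene" or "top" or "wrist"; returns a dict with "frame" (384x512x3 uint8, blue, green, red), "z_map" (384x512 float32, mm along the optical axis (not along the pixel's ray), 0 where there is no reading), "fx", "fy", "cx", "cy" (pixels), "pose" (4x4, takes a point from camera to world coordinates); the wrist camera has in their place "hand_eye" (4x4, takes a point from camera to tool coordinates, whose origin is the TCP and whose axes are the flange's). Camera axes: x right, y down, z forward; pixel columns grow to the right and rows downward; lengths in mm; the calibration is good to about 2 mm. The wrist camera is an equidistant fisheye: a pixel r from the principal point sees the ray r / f radians off the axis. A picture is of the moment at which its call begins: read the wrist's pose just before it.
- robot.hand_in(): hands the job in, once; it reports no verdict.
Trained networks look in a picture, given as the dict that the camera call returned (one of the last four; its "shot" number tells which), for a name from the list of things; names that differ only in an ending like _2 or _b are one class to them, and where a whole thing is asked for, a point or a joint stands for the part that bears it (a point fixed in the world has none). Each returns a list of dicts, best first, with "p" (0 to 1); they miss things now and then, are a little off and sometimes report something else, mostly with a low value. They report only what shows in the picture. A call takes as long as a camera call. They do not tell look-alikes from the thing itself.
- robot.look_for(query, picture): "position" ([x, y, z] in mm, in the coordinates of the camera as it stood for that picture, good to about 4 mm: the middle of the surface that is visible of it).
- robot.mark_of(query, picture): "position" ([x, y, z] in mm, in the coordinates of the camera as it stood for that picture, good to about 4 mm: a listed point, or the origin of a listed thing).
The state is a dict: "clock": time; "joint_positions": joint angles; "dq": joint speeds; "joint_efforts": joint torques, N m; "tool_pos": TCP position; "ee_rot": TCP orientation; "wrist_force": force on the tool from outside, world axes, zero at the start; "torque": the same for the moment, N m; "grip_width": finger opening in mm.
Only numpy, scipy, OpenCV 4.12 (cv2) and the standard library are available. Lean on these libraries where they do the work, as an engineer would, in place of code of your own. Each camera call takes 0.05 s, during which the arm holds its last target. There are 200 camera calls.

TASK

The plaster casting has set in its leaning metal mould. Push the mould's knock-out lever all the way down to its firm stop, without forcing it, so that the casting stands fully up out of the cavity, draw the casting out, and set it down gently, without dropping it, flat on the bottom of the brown cardboard tray, with the face that showed in the mould still on top; then let go. Leave the wash bottle and the dropper bottle where they stand.

Things in the scene. Friction and masses are not known exactly. Their poses are not given: they have to be found in the camera images.
- cavity (a point): Centre of the cavity's mouth in the fixed grey metal mould (block 150 x 90 x 63 mm, leaning back 30 degrees). z: draw direction, straight out, 30 degrees from vertical, leaning to the robot; y: level, along the 90 mm width; x: up the slope. Cavity 45 mm deep, 1.5 mm play round the casting: it comes out only straight along z. Face round the mouth flat and free, 18 mm or more wide at the +-y sides.
- lever_pivot (a point): Hinge of the knock-out lever at the mould's +y side, fixed; z up, x away from the robot. The steel lever runs 110 mm towards -x and ends in a round black pad, 32 mm across, its top 29 to 38 mm above this point at the start (varies, not reported: feel for it). Pushed down, after some idle travel it lifts the casting; it takes 4 to 10 N and stays where it is left.
- mould: The fixed mould with its stand and lever; origin on the table under the centre of the mouth (which is 105 mm up), z up, x away from the robot. The lever's firm stop comes when its pad's top is 8 to 17 mm below the hinge (differs from run to run, not reported: it must be felt); the casting's top then always stands about 24 mm proud of the mould's face. More than 60 N of finger force harms the mould.
- casting_center (a point): Centre (half-way up) of the loose plaster casting, 104 mm long (x), 44 mm high (z), 0.17 to 0.34 kg: 50 mm wide from x = -52 to +28 mm, then a tongue 32 mm wide to x = +52 mm. z out of its top face. At the start in the cavity, axes along the cavity's, top 1 mm below the mould's face, out of the fingers' reach. Hold it across the 50 mm width; centre of mass 4 mm to the -x side.
- casting: The same casting; origin at the centre of its underside, 22 mm below its centre, same axes.
- tray: Low brown cardboard tray, fixed, 95 mm (x) by 125 mm (y) outside, 90 by 120 mm inside, walls 3 mm thick and 22 mm high, bottom 3 mm thick; origin at the centre of its underside, on the table. The casting fits flat only with its length along y (either way round).
- wash_center (a point): Half-way up the wash bottle (white, red cap, 64 mm across, 197 mm high), behind the mould; bystander.
- dropper_center (a point): Half-way up the dropper bottle (27 mm across, 86 mm high), to the right of the mould; bystander.
Not all that is in view belongs to the job. What is shaped like the casting but blue or turquoise is not meant.

How it is judged:
By the outcome, as a careful person would: the job done as asked, in the order asked, and still so for the second after the job is handed in, with the robot touching nothing.
It also fails if it takes over 51 s, if anything falls off the work surface, if the arm or the gripper's body presses on something with over 40 N, if the wrist force passes 120 N, or if a joint passes its speed limit or range.

## Working session

There is one attempt and no reset: what is moved stays moved. The work goes in short steps, Python scripts to look and compute and a tool call to move; the robot and the scene stay as the last step left them, time stands still between calls to the robot, and variables do not carry over. Pictures are saved under pics/ and viewed, on a budget of 10 in all, crops included, one or two more only if the job needs it, and the job is handed in when it is done.

Besides the shell and the picture viewer there is one more tool, called after "Call:" in YAML: its name, and indented under it one key for each argument. drive_tool: Moves the arm, as the interface text tells. Scaled input: -1 to 1 covers 250 mm each way for a shift and 2 rad each way for a turn. Its arguments: {"type":"object","properties":{"moves":{"type":"array","items":{"type":"array","items":{"type":"number"}}}},"required":["moves"]}

```bash
mkdir -p pics
cat > h.py <<'E'
import numpy as np, cv2
from station import robot
from scipy.spatial.transform import Rotation as R
def T_tool():
    s=robot.sense(); T=np.eye(4); T[:3,:3]=R.from_euler('xyz',s['ee_rot'],degrees=True).as_matrix(); T[:3,3]=s['tool_pos']; return T
def shot(n,save=None):
    T=T_tool(); f=robot.grab_frame(n); f['W']=f['pose'] if n!='wrist' else T@f['hand_eye']
    if save: cv2.imwrite('pics/'+save,f['frame'])
    return f
def w(f,p): return (f['W']@np.append(np.array(p,float),1))[:3]
def px(f,u,v):
    z=f['z_map'][v,u]; return w(f,[(u-f['cx'])/f['fx']*z,(v-f['cy'])/f['fy']*z,z])
E
python3 - <<'E'
from h import *
print(robot.sense())
for n in ['scene','top']:
    f=shot(n,n+'0.png'); print(n,np.round(f['W'][:3,3]),f['fx'])
    for q in ['cavity','lever_pivot','mould','casting_center','casting','tray','wash_center','dropper_center']:
        print(q,[(round(d['p'],2),np.round(w(f,d['position'])).tolist()) for d in robot.mark_of(q,f)[:3]])
E
```

```text
{'clock': 0.0, 'joint_positions': array([-6.62570072e+01,  2.02622305e+01,  9.36292991e+01, -9.80761165e-04,
        6.61873230e+01, -1.37300598e-01]), 'dq': array([ 0.11492612,  0.00637519,  0.04250042, -0.00697632, -0.07585866,
       -0.04909525]), 'joint_efforts': array([ 1.84504570e-03, -6.05237460e+01, -3.42065477e+01,  3.62529454e-05,
        9.09636612e-03,  1.20738005e-05]), 'tool_pos': array([ 252.86433448, -571.15366638,  303.16273473]), 'ee_rot': array([-1.79921146e+02,  7.07763106e-04,  2.38806905e+01]), 'wrist_force': array([-0.28589905,  0.29190208, -0.69604   ]), 'torque': array([-0.01291344, -0.03498657, -0.02293164]), 'grip_width': 85.85073161274575}
scene [-244. -977.  638.] 446.9402083362766
cavity [(0.83, [521.0, -169.0, 102.0]), (0.29, [584.0, -95.0, 99.0])]
lever_pivot [(0.71, [582.0, -93.0, 103.0])]
mould []
casting_center [(0.77, [347.0, -212.0, 27.0]), (0.72, [344.0, -53.0, 26.0]), (0.59, [527.0, -168.0, 91.0])]
casting [(0.85, [345.0, -216.0, -2.0]), (0.84, [339.0, -56.0, 4.0]), (0.82, [543.0, -174.0, 70.0])]
tray [(0.91, [455.0, 288.0, -0.0]), (0.7, [518.0, -168.0, 103.0]), (0.33, [527.0, -166.0, 90.0])]
wash_center [(0.92, [705.0, 14.0, 94.0])]
dropper_center [(0.74, [445.0, -380.0, 45.0])]
top [ 400.  -39. 1423.] 495.4880576493359
cavity [(0.94, [519.0, -171.0, 104.0])]
lever_pivot [(0.63, [579.0, -92.0, 101.0])]
mould [(0.72, [517.0, -171.0, 1.0])]
casting_center [(0.66, [525.0, -170.0, 84.0]), (0.63, [339.0, -55.0, 22.0]), (0.55, [350.0, -211.0, 24.0])]
casting [(0.93, [537.0, -175.0, 72.0]), (0.89, [348.0, -214.0, 1.0]), (0.59, [338.0, -59.0, -3.0])]
tray [(0.85, [454.0, 288.0, -1.0])]
wash_center [(0.66, [703.0, 4.0, 97.0])]
dropper_center [(0.53, [442.0, -382.0, 39.0])]
```

View pics/scene0.png

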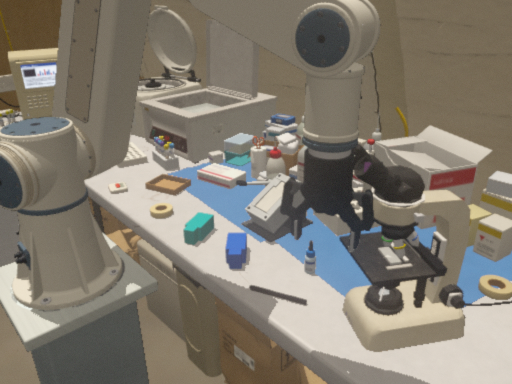

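View pics/top0.png

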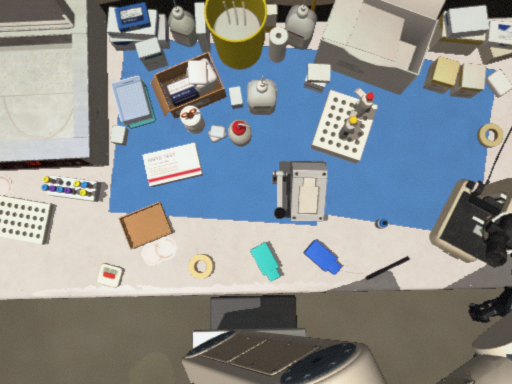

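The mould is near (305,190) in the top picture, with its lever on the left and the black pad at about (279,212). The tray is at (147,226), turned a bit. The blue and turquoise blocks are the look-alikes. Next I'll fit the geometry from depth.

```bash
cat > cloud.py <<'E'
from h import *
def cloud(f):
    z=f['z_map']; v,u=np.nonzero(z>0); d=z[v,u]
    P=np.c_[(u-f['cx'])/f['fx']*d,(v-f['cy'])/f['fy']*d,d]@f['W'][:3,:3].T+f['W'][:3,3]
    return P,f['frame'][v,u],u,v
E
python3 - <<'E'
from cloud import *
print(robot.finger_overhang)
f=shot('top'); P,C,u,v=cloud(f)
# mould face plane
m=(np.hypot(P[:,0]-519,P[:,1]+171)<95)&(P[:,2]>40)&(abs(P[:,1]+171)<60)
Q=P[m]
best=None; rng=np.random.default_rng(0)
for _ in range(500):
    a,b,c=Q[rng.choice(len(Q),3,False)]; n=np.cross(b-a,c-a); 
    if np.linalg.norm(n)<500: continue
    n/=np.linalg.norm(n); n*=np.sign(n[2])
    if n[2]<.75: continue
    k=abs((Q-a)@n)<2
    if best is None or k.sum()>best.sum(): best=k
S=Q[best]; c=S.mean(0); n=np.linalg.svd(S-c)[2][2]; n*=np.sign(n[2])
print('plane',len(S),c.round(1),n.round(3),'tilt',np.degrees(np.arccos(n[2])),'yaw',np.degrees(np.arctan2(-n[1],-n[0])), 'z at 519,-170', c[2]-(n[0]*(519-c[0])+n[1]*(-170-c[1]))/n[2])
r=cv2.minAreaRect(S[:,:2].astype(np.float32)); print('rect',r)
# tray
hsv=cv2.cvtColor(C[None],cv2.COLOR_BGR2HSV)[0]
m=(np.hypot(P[:,0]-454,P[:,1]-288)<90)&(P[:,2]<40)&(hsv[:,0]>5)&(hsv[:,0]<22)&(hsv[:,1]>90)
r=cv2.minAreaRect(P[m][:,:2].astype(np.float32)); print('tray',m.sum(),r,np.percentile(P[m][:,2],[5,50,95]))
# pad
m=(abs(P[:,0]-475)<40)&(abs(P[:,1]+95)<30)&(P[:,2]>90)
for p,c_,uu,vv in zip(P[m],C[m],u[m],v[m]): print(uu,vv,p.round(),c_,end=' ; ')
E
```

```text
72.6
plane 932 [ 518.  -169.4  106.4] [-0.508  0.004  0.861] tilt 30.546304005288 yaw -0.4689843643042414 z at 519,-170 106.99984824411254
rect ((516.5331420898438, -169.73312377929688), (91.07289123535156, 127.67010498046875), 88.62479400634766)
tray 1446 ((450.3020935058594, 286.27349853515625), (94.08795928955078, 124.58545684814453), 20.809091567993164) [-2.40487513  2.79310504 19.44098405]
277 197 [513. -86. 125.] [202 195 189] ; 278 197 [513. -89. 120.] [199 208 214] ; 279 197 [513. -91. 119.] [191 202 207] ; 280 197 [513. -94. 120.] [190 200 206] ; 281 197 [513. -96. 121.] [187 197 203] ; 291 197 [ 515. -125.   94.] [114 119 121] ; 277 198 [510. -86. 127.] [203 194 191] ; 278 198 [510. -88. 126.] [198 207 210] ; 279 198 [510. -91. 123.] [192 203 209] ; 280 198 [510. -94. 123.] [190 199 205] ; 281 198 [510. -96. 124.] [185 195 201] ; 291 198 [ 512. -124.   96.] [119 125 129] ; 277 199 [508. -86. 124.] [204 194 191] ; 278 199 [508. -88. 121.] [201 209 212] ; 279 199 [507. -91. 128.] [194 205 211] ; 280 199 [508. -94. 121.] [192 203 209] ; 281 199 [508. -96. 122.] [185 195 202] ;
[... 5597 characters left out ...]
 [ 462. -100.  134.] [36 32 32] ; 284 216 [ 462. -102.  134.] [50 45 46] ; 275 217 [460. -79. 134.] [133 100  75] ; 276 217 [460. -81. 139.] [79 64 58] ; 277 217 [459. -84. 141.] [48 41 41] ; 278 217 [459. -87. 139.] [38 31 29] ; 279 217 [459. -89. 138.] [40 36 33] ; 280 217 [459. -92. 140.] [38 30 32] ; 281 217 [459. -94. 139.] [41 36 38] ; 282 217 [459. -97. 141.] [56 53 52] ; 283 217 [ 460. -100.  130.] [85 62 47] ; 276 218 [457. -82. 132.] [136 101  72] ; 277 218 [457. -84. 137.] [104  76  52] ; 278 218 [457. -87. 135.] [97 71 51] ; 279 218 [457. -89. 141.] [97 70 50] ; 280 218 [457. -92. 137.] [99 70 50] ; 281 218 [457. -94. 134.] [100  73  55] ; 282 218 [457. -97. 137.] [123 101  90] ;
```

Call:
drive_tool:
  moves:
    - [1,0.62,-0.55,0,0]
    - [1,0.62,-0.55,0,0]
    - [1,0.62,-0.55,0,0]
    - [1,0.62,-0.55,0,0]
    - [1,0.62,-0.55,0,0]

```text
clock: 1.37
tool_pos: [339.4, -381.2, 303.9]
ee_rot: [180.0, -0.0, 23.8]
wrist_force: [0.5, 0.0, -0.1]
grip_width: 25.9
```

Call:
drive_tool:
  moves:
    - [1,0.62,-0.55,0.12,0.217]
    - [1,0.62,-0.55,0.12,0.217]
    - [1,0.62,-0.55,0.12,0.217]
    - [1,0.62,-0.55,0.12,0.217]
    - [1,0.62,-0.55,0.12,0.217]

```text
clock: 1.78
tool_pos: [419.9, -205.7, 276.0]
ee_rot: [180.0, -0.1, -1.4]
wrist_force: [1.2, -0.7, -0.3]
grip_width: 0.2
```

```bash
cat >> h.py <<'E'
def go(x,y,z,yaw):
    s=robot.sense(); T=T_tool(); d=T[:3,:3].T@(np.array([x,y,z])-T[:3,3])
    t=(s['ee_rot'][2]-yaw+180)%360-180
    print('at',s['tool_pos'].round(1),s['ee_rot'].round(2),'F',s['wrist_force'].round(1),'grip',round(s['grip_width'],1),'t',round(s['clock'],2),'->',(d/250).round(4),round(t/114.592,4),'dist',np.linalg.norm(d).round(1))
E
python3 -c "
from h import *
go(471,-91,235,-1)"
```

```text
at [ 419.9 -205.7  276. ] [ 1.7997e+02 -6.0000e-02 -1.3800e+00] F [ 1.2 -0.7 -0.3] grip 0.2 t 1.78 -> [ 0.1932 -0.4635  0.1641] -0.0033 dist 132.1
```

Call:
drive_tool:
  moves:
    - [1,0.193,-0.464,0.164,0]
    - [1,0.193,-0.464,0.164,0]
    - [1,0.193,-0.464,0.164,0]
    - [1,0.193,-0.464,0.164,0]
    - [1,0.193,-0.464,0.164,0]

```text
clock: 2.2
tool_pos: [470.0, -89.9, 234.1]
ee_rot: [-180.0, 0.1, -0.8]
wrist_force: [0.5, 0.5, 0.3]
grip_width: 0.2
```

Run:
```python
from h import *
go(471,-91,220,-1)
f=shot('wrist','w1.png'); print(f['hand_eye'].round(2),f['fx'],f['cx'],f['cy'])
for q in ['cavity','lever_pivot','mould','casting_center']:
    print(q,[(round(d['p'],2),np.round(w(f,d['position']),1).tolist()) for d in robot.mark_of(q,f)[:2]])
```

```text
at [470.  -89.9 234.1] [-1.7997e+02  8.0000e-02 -7.6000e-01] F [0.5 0.5 0.3] grip 0.2 t 2.2 -> [0.0043 0.0042 0.0565] 0.0021 dist 14.2
[[  0.    -0.95  -0.31  79.92]
 [  1.     0.    -0.    -1.1 ]
 [  0.    -0.31   0.95 -68.67]
 [  0.     0.     0.     1.  ]] 297.3186396354542 251.2739726136316 191.69891594877882
cavity [(0.54, [535.3, -168.5, 64.2])]
lever_pivot [(0.57, [579.5, -93.8, 98.1]), (0.35, [440.6, -375.7, 45.9])]
mould [(0.72, [512.6, -170.8, -0.5])]
casting_center [(0.79, [342.5, -54.3, 19.7]), (0.69, [345.9, -214.9, 19.8])]
```

View pics/w1.png

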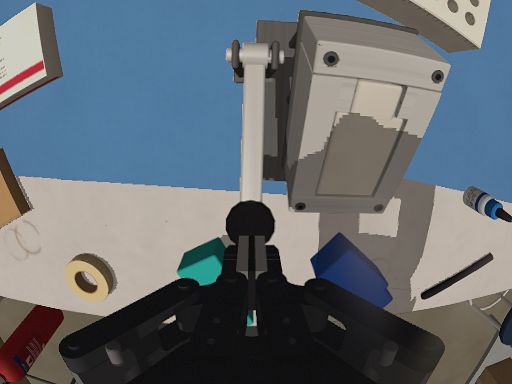

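Call:
drive_tool:
  moves:
    - [1,0.004,0.004,0.06,0]
    - [1,0.004,0.004,0.09,0]
    - [1,0.004,0.004,0.11,0]
    - [1,0.004,0.004,0.13,0]
    - [1,0.004,0.004,0.15,0]

```text
clock: 2.87
tool_pos: [469.9, -93.7, 197.5]
ee_rot: [180.0, 0.1, -1.0]
wrist_force: [-4.3, -0.6, 8.4]
grip_width: 0.1
```

Call:
drive_tool:
  moves:
    - [1,0,0,0.02,0]
    - [1,0,0,0.04,0]
    - [1,0,0,0.06,0]
    - [1,0,0,0.08,0]
    - [1,0,0,0.09,0]

```text
clock: 3.28
tool_pos: [469.2, -93.6, 174.6]
ee_rot: [-180.0, 0.2, -1.0]
wrist_force: [-6.4, -0.3, 7.2]
grip_width: 0.2
```

Call:
drive_tool:
  moves:
    - [1,0,0,0.008,0]
    - [1,0,0,0.014,0]
    - [1,0,0,0.02,0]
    - [1,0,0,0.02,0]

```text
clock: 3.62
tool_pos: [469.3, -93.6, 169.7]
ee_rot: [-180.0, 0.2, -1.0]
wrist_force: [-3.8, -0.8, 4.0]
grip_width: -0.2
```

Call:
drive_tool:
  moves:
    - [1,0,0,0.006,0]
    - [1,0,0,0.01,0]
    - [1,0,0,0.01,0]

```text
clock: 3.87
tool_pos: [469.5, -93.5, 167.4]
ee_rot: [-180.0, 0.1, -1.0]
wrist_force: [-3.8, -0.3, 4.0]
grip_width: 0.0
```

Call:
drive_tool:
  moves:
    - [1,0,0,0.006,0]
    - [1,0,0,0.01,0]
    - [1,0,0,0.01,0]

```text
clock: 4.12
tool_pos: [469.6, -93.5, 164.9]
ee_rot: [-180.0, 0.1, -1.0]
wrist_force: [-4.3, -0.4, 5.6]
grip_width: -0.2
```

Call:
drive_tool:
  moves:
    - [1,0,0,0.006,0]
    - [1,0,0,0.006,0]

```text
clock: 4.28
tool_pos: [469.7, -93.6, 164.0]
ee_rot: [-180.0, 0.1, -1.0]
wrist_force: [-5.3, 0.2, 14.1]
grip_width: 0.3
```

Call:
drive_tool:
  moves:
    - [1,0,0,0.004,0]
    - [1,0,0,0.004,0]

```text
clock: 4.45
tool_pos: [469.8, -93.6, 163.5]
ee_rot: [-180.0, 0.1, -1.0]
wrist_force: [-9.3, 0.3, 21.5]
grip_width: -0.1
```

Call:
drive_tool:
  moves:
    - [1,0,0,0.004,0]
    - [1,0,0,0.004,0]

```text
clock: 4.62
tool_pos: [469.8, -93.6, 162.9]
ee_rot: [-180.0, 0.1, -1.0]
wrist_force: [-10.5, 1.1, 27.2]
grip_width: -0.2
```

Call:
drive_tool:
  moves:
    - [1,0,0,0.004,0]
    - [1,0,0,0.004,0]

```text
clock: 4.78
tool_pos: [469.8, -93.6, 162.3]
ee_rot: [180.0, 0.1, -1.0]
wrist_force: [-13.8, 0.6, 33.5]
grip_width: -0.0
```

Call:
drive_tool:
  moves:
    - [1,0,0,-0.05,0]
    - [1,0,0,-0.15,0]
    - [1,0,0,-0.3,0]
    - [-0.5,0,0,-0.4,0]
    - [-0.5,0,0,-0.4,0]

```text
clock: 5.2
tool_pos: [473.0, -94.0, 265.4]
ee_rot: [179.9, -0.5, -1.0]
wrist_force: [0.7, 0.6, 0.7]
grip_width: 23.2
```

Run:
```python
from cloud import *
s=robot.sense()
for n in ['top','scene']:
    f=shot(n); P,C,u,v=cloud(f)
    ex=np.array([.866,0,.5]);ez=np.array([-.5,0,.866]);o=np.array([517,-170,105.])
    L=np.c_[(P-o)@ex,P[:,1]+170,(P-o)@ez]
    m=(abs(L[:,0])<48)&(abs(L[:,1])<14)&(abs(L[:,2])<60); print(n,'top h',m.sum(),np.percentile(L[m][:,2],[5,25,50,75,95]).round(1))
    m=(abs(L[:,0])<70)&(abs(abs(L[:,1])-36)<6)&(abs(L[:,2])<10); print(n,'face',m.sum(),np.percentile(L[m][:,2],[5,50,95]).round(1))
    m=(abs(P[:,0]-469)<12)&(abs(P[:,1]+91)<10)&(P[:,2]>60)&(P[:,2]<140); print('pad',np.percentile(P[m][:,2],[5,50,95]).round(1) if m.any() else 0)
    for q in ['casting_center','casting']:
      print(q,[(round(d['p'],2),np.round(w(f,d['position'])).tolist()) for d in robot.mark_of(q,f)[:3]])
    k=(L[:,2]>16)&(L[:,2]<34)&(abs(L[:,0])<75)&(abs(L[:,1])<40)
    pts=L[k][:,:2].astype(np.float32); print('rect',cv2.minAreaRect(pts),'yr',np.percentile(pts[:,1],[2,98]),'xr',np.percentile(pts[:,0],[1,99]))
go(517,-170,280,-1)
```

```text
top top h 2 [0.8 0.9 1.  1.1 1.2]
top face 63 [-2.4  1.2  5.7]
pad 0
casting_center [(0.56, [339.0, -53.0, 22.0]), (0.53, [350.0, -213.0, 24.0])]
casting [(0.73, [349.0, -213.0, 1.0]), (0.64, [340.0, -59.0, -2.0])]Traceback (most recent call last):
  File "<stdin>", line 13, in <module>
    return _quantile_unchecked(
        a, q, axis, out, overwrite_input, method, keepdims, weights)
    return _ureduce(a,
                    func=_quantile_ureduce_func,
    ...<5 lines>...
                    overwrite_input=overwrite_input,
                    method=method)
    r = func(a, **kwargs)
    result = _quantile(arr,
                       quantiles=q,
    ...<2 lines>...
                       out=out,
                       weights=wgt)
    slices_having_nans = np.isnan(arr[-1, ...])
                                  ~~~^^^^^^^^^
IndexError: index -1 is out of bounds for axis 0 with size 0
```

```bash
cat >> cloud.py <<'E'
def wcloud(f):
    z=f['z_map']; v,u=np.nonzero(z>0); d=z[v,u]
    a=(u-f['cx'])/f['fx']; b=(v-f['cy'])/f['fy']; r=np.hypot(a,b)+1e-9; k=r<1.3
    a,b,r,d,u,v=[q[k] for q in (a,b,r,d,u,v)]; t=np.tan(r)/r
    return np.c_[a*t*d,b*t*d,d]@f['W'][:3,:3].T+f['W'][:3,3],f['frame'][v,u],u,v
def ana(f):
    P,C,u,v=wcloud(f) if 'hand_eye' in f else cloud(f)
    ex=np.array([.866,0,.5]);ez=np.array([-.5,0,.866]);o=np.array([517,-170,105.])
    L=np.c_[(P-o)@ex,P[:,1]+170,(P-o)@ez]
    p=lambda x,*q: np.percentile(x,q).round(1) if len(x) else None
    m=(abs(L[:,0])<35)&(abs(L[:,1])<14)&(abs(L[:,2])<60); print('top h',m.sum(),p(L[m][:,2],5,25,50,75,95))
    m=(abs(L[:,0])<70)&(abs(abs(L[:,1])-36)<6)&(abs(L[:,2])<10); print('face',m.sum(),p(L[m][:,2],5,50,95))
    m=(abs(P[:,0]-469)<12)&(abs(P[:,1]+91)<10)&(P[:,2]>60)&(P[:,2]<150); print('pad',p(P[m][:,2],5,50,95))
    k=(L[:,2]>19)&(L[:,2]<32)&(abs(L[:,0])<75)&(abs(L[:,1])<40)
    if k.sum()>10:
        pts=L[k]; print('rect',cv2.minAreaRect(pts[:,:2].astype(np.float32)),'yr',p(pts[:,1],1,99),'xr',p(pts[:,0],1,99),'y for x<10',p(pts[pts[:,0]<10,1],1,99))
    k=(abs(L[:,2])<5)&(abs(L[:,0])<85)&(abs(L[:,1])<60)
    if k.sum()>10: pts=L[k]; print('mould rect',cv2.minAreaRect(pts[:,:2].astype(np.float32)))
E
python3 - <<'E'
from cloud import *
go(505,-170,265,-1)
f=shot('wrist','w2.png'); ana(f)
for q in ['casting_center','casting','cavity']:
  print(q,[(round(d['p'],2),np.round(w(f,d['position'])).tolist()) for d in robot.mark_of(q,f)[:3]])
E
```

```text
at [470.3 -93.4 260.2] [ 1.80e+02 -1.00e-02 -1.02e+00] F [-0.   0.  -0.6] grip 45.7 t 5.35 -> [ 0.1441  0.304  -0.0192] -0.0002 dist 84.2
top h 2529 [23.  23.6 23.9 24.3 24.8]
face 3582 [-1.9 -0.6  1.3]
pad [87.3 89.5 91.4]
rect ((-3.0296173095703125, 3.404743194580078), (50.20869827270508, 104.72472381591797), 87.81794738769531) yr [-20.1  28.4] xr [-52.2  48.5] y for x<10 [-20.   28.8]
mould rect ((-1.8970489501953125, 2.2385101318359375), (91.29849243164062, 151.04067993164062), 87.75220489501953)
casting_center [(0.82, [343.0, -54.0, 19.0]), (0.7, [345.0, -213.0, 18.0])]
casting [(0.9, [524.0, -168.0, 88.0]), (0.87, [341.0, -53.0, -1.0]), (0.69, [344.0, -208.0, -2.0])]
cavity []
```

View pics/w2.png

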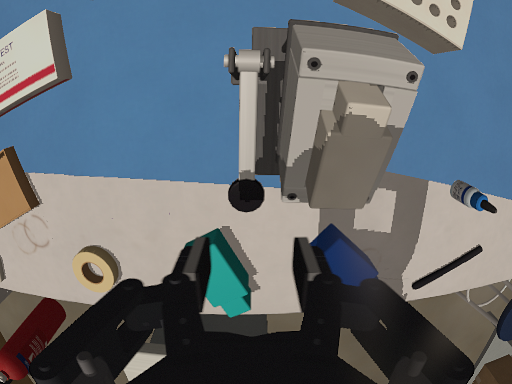

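The casting stands 24 mm proud. That matches the expected full travel, and the lever pad's top is about 12 mm below the hinge. Now I'll move above the grasp point.

```bash
python3 -c "
from h import *
go(501.5,-168,225,-2)"
```

```text
at [470.  -93.1 259.2] [-1.7997e+02  1.3000e-01 -9.9000e-01] F [-0.8  0.7 -0.5] grip 64.4 t 5.55 -> [0.1316 0.2975 0.1363] 0.0088 dist 88.2
```

Call:
drive_tool:
  moves:
    - [-0.6,0.13,0.298,0.05,0.009]
    - [-0.6,0.13,0.298,0.1,0.009]
    - [-0.6,0.13,0.298,0.135,0.009]
    - [-0.6,0.13,0.298,0.135,0.009]
    - [-0.6,0.13,0.298,0.135,0.009]

```text
clock: 5.97
tool_pos: [500.8, -167.8, 225.3]
ee_rot: [-179.9, 0.2, -2.1]
wrist_force: [-0.1, 0.3, 0.6]
grip_width: 68.2
```

Run:
```python
from cloud import *
go(501.5,-168,177,-2)
f=shot('wrist','w3.png'); ana(f)
go(501.5,-168,177,-2)
```

```text
at [ 500.8 -167.8  225.3] [-179.92    0.21   -2.08] F [-0.1  0.3  0.6] grip 68.2 t 5.97 -> [0.0036 0.0008 0.193 ] -0.0007 dist 48.3
top h 3089 [23.2 23.6 23.9 24.3 24.6]
face 4921 [-1.6 -0.1  1.4]
pad [85.4 89.9 91.5]
rect ((-2.7921829223632812, 3.1352462768554688), (50.179019927978516, 105.15608978271484), 87.95159149169922) yr [-20.7  27.3] xr [-51.8  48.8] y for x<10 [-20.5  28. ]
mould rect ((-1.3365554809570312, 2.3250350952148438), (90.76139831542969, 150.06317138671875), 87.8659439086914)
at [ 501.1 -167.5  226. ] [-1.7995e+02  1.3000e-01 -2.0300e+00] F [-0.1 -0.2 -0.2] grip 68.3 t 6.02 -> [0.0022 0.0021 0.1961] -0.0002 dist 49.0
```

View pics/w3.png

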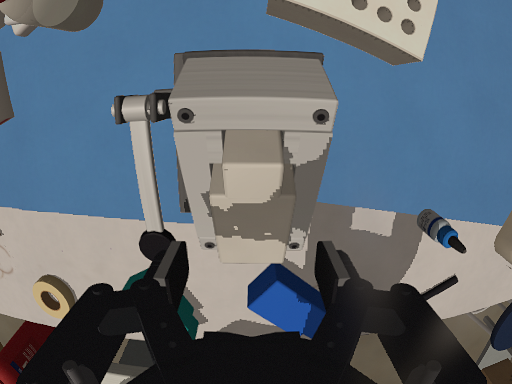

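The casting's lower end (columns 217–287, row about 260) is centred between the fingers (inner edges at columns 185 and 318). Descending.

Call:
drive_tool:
  moves:
    - [-0.6,0.002,0,0.05,0]
    - [-0.6,0.002,0,0.1,0]
    - [-0.6,0.002,0,0.15,0]
    - [-0.6,0.002,0,0.18,0]
    - [-0.6,0.002,0,0.194,0]

```text
clock: 6.43
tool_pos: [501.8, -167.2, 177.7]
ee_rot: [-180.0, 0.1, -2.0]
wrist_force: [-0.1, 0.1, 0.0]
grip_width: 68.2
```

Call:
drive_tool:
  moves:
    - [-0.2,0,0,0,0]
    - [-0.1,0,0,0,0]
    - [0,0,0,0,0]
    - [0.2,0,0,0,0]
    - [0.4,0,0,0,0]

```text
clock: 6.85
tool_pos: [502.4, -168.0, 178.7]
ee_rot: [-180.0, -0.0, -2.0]
wrist_force: [-1.3, 2.7, 3.8]
grip_width: 48.7
```

Call:
drive_tool:
  moves:
    - [1,0,0,0,0]
    - [1,0,0,0,0]
    - [1,0,0,0,0]
    - [1,-0.004,0,-0.0069,0]
    - [1,-0.01,0,-0.0173,0]

```text
clock: 7.27
tool_pos: [500.1, -168.3, 182.5]
ee_rot: [180.0, -0.0, -2.0]
wrist_force: [0.6, 0.4, -2.0]
grip_width: 48.4
```

Call:
drive_tool:
  moves:
    - [1,-0.01,0,-0.0173,0]
    - [1,-0.02,0,-0.0346,0]
    - [1,-0.03,0,-0.052,0]
    - [1,-0.04,0,-0.0693,0]
    - [1,-0.05,0,-0.0866,0]

```text
clock: 7.68
tool_pos: [486.7, -167.6, 204.5]
ee_rot: [-180.0, 0.0, -2.0]
wrist_force: [0.1, 0.5, -2.1]
grip_width: 48.8
```

Call:
drive_tool:
  moves:
    - [1,-0.02,0,-0.035,0]
    - [1,-0.05,0,-0.0866,0]
    - [1,-0.06,0,-0.16,0]
    - [1,-0.06,0,-0.25,0]
    - [1,-0.06,0,-0.25,0]

```text
clock: 8.1
tool_pos: [473.4, -167.7, 270.8]
ee_rot: [179.9, -0.3, -2.0]
wrist_force: [1.9, 0.3, -1.6]
grip_width: 48.4
```

Run:
```python
from cloud import *
go(451,286.5,260,110)
T=T_tool(); f=shot('wrist','w4.png'); P,C,u,v=wcloud(f)
L=(P-T[:3,3])@T[:3,:3]   # tool coords
m=(abs(L[:,1])<20)&(L[:,0]>-80)&(L[:,0]<80)&(L[:,2]>20)&(L[:,2]<110)
S=L[m]; print(m.sum())
for x in range(-60,71,10):
    k=abs(S[:,0]-x)<5
    if k.sum()>5: print(x,k.sum(),np.percentile(S[k][:,2],[5,50,95]).round(1))
fs=shot('scene','s4.png')
```

```text
at [ 473.4 -167.7  270.8] [179.9   -0.3   -2.02] F [ 1.9  0.3 -1.6] grip 48.4 t 8.1 -> [-0.1539 -1.8125  0.0391] -0.9776 dist 454.9
14290
-40 364 [75.2 77.2 79.6]
-30 487 [69.5 71.7 74.7]
-20 596 [63.7 66.  68.9]
-10 703 [57.8 60.2 63.2]
0 852 [52.1 54.8 57.5]
10 1081 [46.5 48.9 51.5]
20 1368 [40.7 43.1 46. ]
30 1622 [35.  38.2 51.3]
40 1818 [29.7 31.7 34.9]
50 3069 [30.9 37.8 46.1]
60 2163 [47.6 55.2 63.6]
70 167 [63.7 65.3 67.3]
```

View pics/w4.png

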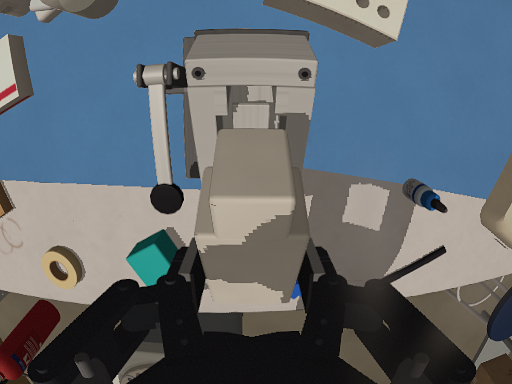

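Casting held, still tilted about 30°, clear of the mould. Now heading for the tray, turning on the way.

Call:
drive_tool:
  moves:
    - [1,0,-0.08,0,-0.06]
    - [1,0,-0.18,0,-0.12]
    - [1,0,-0.28,0,-0.18]
    - [1,0,-0.39,0,-0.245]
    - [1,0,-0.5,0,-0.31]

```text
clock: 8.62
tool_pos: [475.8, -41.1, 265.4]
ee_rot: [-179.9, 0.1, 33.3]
wrist_force: [-0.2, 0.2, -2.7]
grip_width: 48.8
```

Call:
drive_tool:
  moves:
    - [1,0.055,-0.083,0,-0.062]
    - [1,0.11,-0.167,0,-0.124]
    - [1,0.165,-0.25,0,-0.186]
    - [1,0.22,-0.333,0,-0.248]
    - [1,0.276,-0.417,0,-0.31]

```text
clock: 9.03
tool_pos: [477.0, 83.9, 265.4]
ee_rot: [-179.9, 0.1, 68.8]
wrist_force: [-0.4, 0.6, -2.3]
grip_width: 48.9
```

Call:
drive_tool:
  moves:
    - [1,0.093,-0.036,0,-0.062]
    - [1,0.187,-0.072,0,-0.124]
    - [1,0.28,-0.107,0,-0.186]
    - [1,0.374,-0.143,0,-0.248]
    - [1,0.42,-0.161,0,-0.31]

```text
clock: 9.45
tool_pos: [478.4, 197.3, 265.3]
ee_rot: [-179.9, -0.0, 104.4]
wrist_force: [-0.9, 0.9, -1.5]
grip_width: 48.6
```

Run:
```python
from cloud import *
go(460,263,200,110.8)
f=shot('wrist','w5.png'); P,C,u,v=wcloud(f)
hsv=cv2.cvtColor(C[None],cv2.COLOR_BGR2HSV)[0]
m=(np.hypot(P[:,0]-454,P[:,1]-288)<90)&(P[:,2]<35)&(P[:,2]>-8)&(hsv[:,0]>5)&(hsv[:,0]<22)&(hsv[:,1]>90)
print('tray',m.sum(),cv2.minAreaRect(P[m][:,:2].astype(np.float32)))
print([(round(d['p'],2),np.round(w(f,d['position']),1).tolist()) for d in robot.mark_of('tray',f)[:2]])
go(460,263,200,110.8)
```

```text
at [478.4 197.3 265.3] [-1.7990e+02 -2.0000e-02  1.0439e+02] F [-0.9  0.9 -1.5] grip 48.6 t 9.45 -> [ 0.2725 -0.0054  0.2614] -0.0559 dist 94.4
tray 9333 ((447.819091796875, 291.48052978515625), (97.71663665771484, 129.73135375976562), 21.06315803527832)
[(0.84, [451.7, 287.9, -0.0])]
at [478.4 196.7 265.3] [-179.89   -0.    104.29] F [ 0.6  0.3 -1.9] grip 48.5 t 9.55 -> [ 0.275  -0.0054  0.2613] -0.0568 dist 94.9
```

View pics/w5.png

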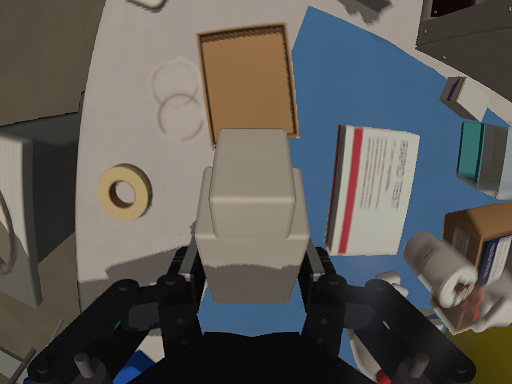

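```bash
python3 -c "
from h import *
go(459.5,264.7,150,111)"
```

```text
at [478.4 196.7 265.3] [-179.89   -0.    104.29] F [ 0.6  0.3 -1.9] grip 48.5 t 9.55 -> [ 0.2821 -0.0053  0.4613] -0.0585 dist 135.2
```

Call:
drive_tool:
  moves:
    - [1,0.1,-0.005,0.05,-0.03]
    - [1,0.2,-0.005,0.15,-0.0585]
    - [1,0.282,-0.005,0.25,-0.0585]
    - [1,0.282,-0.005,0.36,-0.0585]
    - [1,0.282,-0.005,0.44,-0.0585]

```text
clock: 9.97
tool_pos: [459.4, 262.9, 153.9]
ee_rot: [-179.8, 0.0, 110.6]
wrist_force: [-0.5, -1.4, -2.3]
grip_width: 48.6
```

Run:
```python
from cloud import *
go(459.5,264.7,125,111)
T=T_tool(); f=shot('wrist','w6.png'); P,C,u,v=wcloud(f); s=shot('scene','s6.png')
L=(P-T[:3,3])@T[:3,:3]; m=(abs(L[:,1])<18)&(abs(L[:,0])<35)&(L[:,2]>20)&(L[:,2]<100); S=L[m]
p=np.polyfit(S[:,0],S[:,2],1); print('slope deg',np.degrees(np.arctan(p[0])),'z at0',p[1])
y=m2=(abs(L[:,1])<60)&(L[:,0]>45)&(P[:,2]<35)
hsv=cv2.cvtColor(C[None],cv2.COLOR_BGR2HSV)[0]; b=(hsv[:,0]>5)&(hsv[:,0]<22)&(hsv[:,1]>90)
k=m2&b&(P[:,2]>17); print('rim pts tool x,y pct',k.sum(),np.percentile(L[k][:,0],[1,99]).round(1),np.percentile(L[k][:,1],[1,99]).round(1))
k=m2&b&(P[:,2]<12); print('bottom z',np.median(P[k][:,2]))
cv2.imwrite('pics/m6.png',np.hstack([f['frame'][100:],cv2.resize(s['frame'][150:240,90:230],None,fx=284/90,fy=284/90)])[:, :800])
```

```text
at [459.4 262.9 153.9] [-1.7983e+02  4.0000e-02  1.1055e+02] F [-0.5 -1.4 -2.3] grip 48.6 t 9.97 -> [0.0068 0.0032 0.1157] -0.0039 dist 29.0
slope deg -29.55549676728115 z at0 56.08034605450087
rim pts tool x,y pct 913 [46.  89.6] [-45.2  48. ]
bottom z 1.2019938042150358
```

View pics/m6.png

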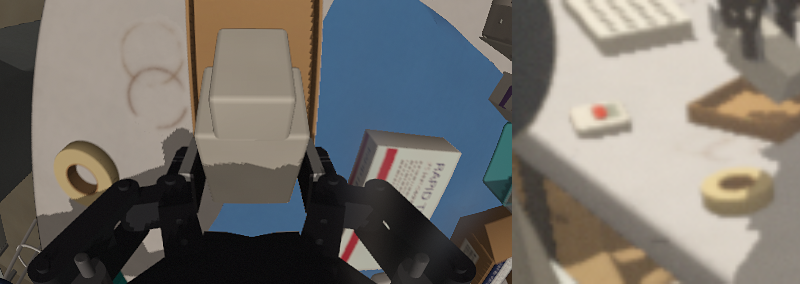

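Call:
drive_tool:
  moves:
    - [1,0.008,0.003,0.04,-0.004]
    - [1,0.008,0.003,0.075,-0.004]
    - [1,0.008,0.003,0.095,-0.004]
    - [1,0.008,0.003,0.104,-0.004]
    - [1,0.008,0.003,0.104,-0.004]

```text
clock: 10.48
tool_pos: [460.9, 265.3, 130.6]
ee_rot: [-180.0, 0.0, 111.1]
wrist_force: [0.7, -0.0, -2.4]
grip_width: 49.0
```

Call:
drive_tool:
  moves:
    - [1,0,0,0.006,0]
    - [1,0,0,0.012,0]
    - [1,0,0,0.016,0]
    - [1,0,0,0.016,0]

```text
clock: 10.82
tool_pos: [460.9, 265.5, 126.7]
ee_rot: [180.0, -0.0, 111.1]
wrist_force: [0.7, 0.5, -2.0]
grip_width: 48.6
```

Call:
drive_tool:
  moves:
    - [1,0,0,0.006,0]
    - [1,0,0,0.012,0]
    - [1,0,0,0.012,0]

```text
clock: 11.07
tool_pos: [460.8, 265.5, 123.4]
ee_rot: [-180.0, 0.0, 111.1]
wrist_force: [0.2, -0.7, -3.4]
grip_width: 48.6
```

Call:
drive_tool:
  moves:
    - [1,0,0,0.006,0]
    - [1,0,0,0.01,0]
    - [1,0,0,0.01,0]

```text
clock: 11.32
tool_pos: [460.8, 265.4, 120.9]
ee_rot: [-180.0, 0.0, 111.1]
wrist_force: [-0.3, 0.1, -1.9]
grip_width: 48.2
```

Call:
drive_tool:
  moves:
    - [1,0,0,0.004,0]
    - [1,0,0,0.008,0]
    - [1,0,0,0.008,0]

```text
clock: 11.57
tool_pos: [460.9, 265.8, 119.7]
ee_rot: [180.0, -0.0, 111.1]
wrist_force: [-2.8, 0.1, 7.6]
grip_width: 48.6
```

Call:
drive_tool:
  moves:
    - [1,0,0,0.004,0]
    - [1,0,0,0.006,0]
    - [1,0,0,0.006,0]

```text
clock: 11.82
tool_pos: [460.9, 266.1, 119.3]
ee_rot: [180.0, -0.0, 111.1]
wrist_force: [-7.0, 0.4, 21.5]
grip_width: 48.3
```

Call:
drive_tool:
  moves:
    - [1,0.01,0,0,0]
    - [1,0.019,0,0.004,0]
    - [1,0.028,0,0.01,0]
    - [1,0.037,0,0.016,0]
    - [1,0.037,0,0.016,0]

```text
clock: 12.23
tool_pos: [457.7, 274.7, 115.0]
ee_rot: [180.0, -0.0, 111.1]
wrist_force: [-4.6, -0.1, 16.6]
grip_width: 48.9
```

Call:
drive_tool:
  moves:
    - [1,0.009,0,0.006,0]
    - [1,0.018,0,0.012,0]
    - [1,0.026,0,0.019,0]
    - [1,0.034,0,0.025,0]
    - [1,0.034,0,0.025,0]

```text
clock: 12.65
tool_pos: [454.6, 282.9, 108.7]
ee_rot: [179.9, -0.0, 111.1]
wrist_force: [-6.2, 2.1, 16.9]
grip_width: 48.4
```

```bash
cat >> cloud.py <<'E'
def tilt():
    T=T_tool(); f=shot('wrist'); P,C,u,v=wcloud(f)
    L=(P-T[:3,3])@T[:3,:3]; m=(abs(L[:,1])<14)&(L[:,0]>-5)&(L[:,0]<40)&(L[:,2]>20)&(L[:,2]<100); S=L[m]
    p=np.polyfit(S[:,0],S[:,2],1); print('slope deg',np.degrees(np.arctan(p[0])),'z at0',p[1])
    e=(abs(L[:,1])<14)&(L[:,0]>20)&(L[:,0]<75)&(abs(L[:,2]-np.polyval(p,L[:,0]))<4); print('top far end x',np.percentile(L[e][:,0],99)); return f
E
python3 -c "
from cloud import *
tilt()"
```

```text
slope deg -12.539853979621984 z at0 53.72803653638185
top far end x 52.626368497968386
```

Call:
drive_tool:
  moves:
    - [1,0.009,0,0.007,0]
    - [1,0.018,0,0.015,0]
    - [1,0.027,0,0.025,0]
    - [1,0.034,0,0.034,0]
    - [1,0.034,0,0.034,0]

```text
clock: 13.12
tool_pos: [451.3, 291.2, 100.0]
ee_rot: [179.9, -0.1, 111.1]
wrist_force: [-7.5, 5.2, 15.2]
grip_width: 48.4
```

```bash
python3 -c "
from cloud import *
tilt()"
```

```text
slope deg -2.5051147386734756 z at0 52.68010543377077
top far end x 53.06909984888601
```

Call:
drive_tool:
  moves:
    - [1,0,0,0.004,0]
    - [1,0,0,0.008,0]
    - [1,0,0,0.008,0]

```text
clock: 13.42
tool_pos: [451.3, 291.9, 98.6]
ee_rot: [179.9, -0.2, 111.1]
wrist_force: [-11.3, 9.3, 20.2]
grip_width: 48.4
```

```bash
python3 -c "
from cloud import *
tilt()"
```

```text
slope deg -0.9770878279694829 z at0 52.46456593262893
top far end x 53.28844353518762
```

Call:
drive_tool:
  moves:
    - [1,0.004,0,0.006,0]
    - [1,0.004,0,0.006,0]
    - [1,0.004,0,0.006,0]

```text
clock: 13.72
tool_pos: [451.0, 292.7, 97.3]
ee_rot: [179.9, -0.1, 111.1]
wrist_force: [-12.0, 8.2, 22.6]
grip_width: 49.0
```

```bash
python3 -c "
from cloud import *
f=tilt(); cv2.imwrite('pics/w7.png',f['frame'])"
```

```text
slope deg 0.13353653230596696 z at0 52.14187705273498
top far end x 53.29181469597857
```

View pics/w7.png

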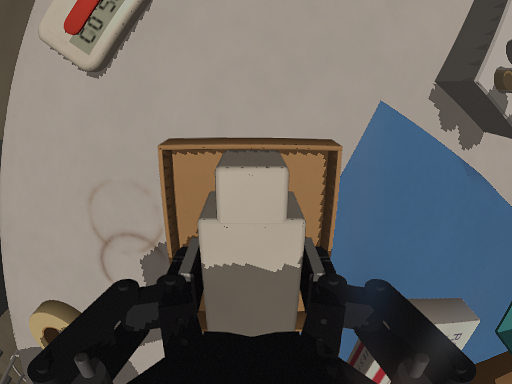

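The casting is level (0.1°) inside the tray. I'll unload the press force, then open.

Call:
drive_tool:
  moves:
    - [1,-0.003,0,-0.005,0]
    - [1,-0.005,0,-0.008,0]
    - [1,-0.005,0,-0.008,0]

```text
clock: 14.02
tool_pos: [451.7, 289.9, 97.6]
ee_rot: [180.0, -0.0, 111.1]
wrist_force: [-2.4, 2.9, 3.7]
grip_width: 48.6
```

Call:
drive_tool:
  moves:
    - [-0.2,0,0,0,0]
    - [-0.3,0,0,0,0]
    - [-0.5,0,0,0,0]
    - [-0.5,0,0,0,0]
    - [-0.5,0,0,0,0]

```text
clock: 14.43
tool_pos: [451.5, 289.6, 97.2]
ee_rot: [-180.0, 0.0, 111.1]
wrist_force: [-0.2, -0.1, 0.1]
grip_width: 64.4
```

Call:
drive_tool:
  moves:
    - [-0.5,0,0,-0.02,0]
    - [-0.5,0,0,-0.1,0]
    - [-0.5,0,0,-0.25,0]
    - [-0.5,0,0,-0.4,0]
    - [-0.5,-0.1,0,-0.5,0]

```text
clock: 14.85
tool_pos: [460.7, 268.9, 225.8]
ee_rot: [179.8, -0.1, 111.2]
wrist_force: [1.2, 0.6, 0.4]
grip_width: 63.9
```

Run:
```python
from cloud import *
go(451,288,250,111)
T=T_tool(); f=shot('wrist','w8.png'); P,C,u,v=wcloud(f)
a=np.radians(21); d=P[:,:2]-[450.5,288]; X=d@[np.cos(a),np.sin(a)]; Y=d@[-np.sin(a),np.cos(a)]
m=(P[:,2]>40)&(P[:,2]<55)&(abs(X)<50)&(abs(Y)<70); print('top',m.sum(),cv2.minAreaRect(np.c_[X,Y][m].astype(np.float32)))
A=np.c_[X[m],Y[m],np.ones(m.sum())]; print('plane',np.linalg.lstsq(A,P[m][:,2],rcond=None)[0])
m=(P[:,2]>17)&(P[:,2]<26)&(abs(X)<55)&(abs(Y)<70); print('rim',cv2.minAreaRect(np.c_[X,Y][m].astype(np.float32)))
s=shot('scene')
for q in ['wash_center','dropper_center','casting']: print(q,[(round(e['p'],2),np.round(w(s,e['position'])).tolist()) for e in robot.mark_of(q,s)[:4]])
```

```text
at [460.7 268.9 225.8] [ 1.7981e+02 -9.0000e-02  1.1125e+02] F [1.2 0.6 0.4] grip 63.9 t 14.85 -> [ 0.0856 -0.0081 -0.0966] 0.0022 dist 32.3
top 5978 ((1.8275203704833984, 2.5187606811523438), (103.02017211914062, 50.32265853881836), 89.84723663330078)
plane [ 1.08382505e-03 -1.63781758e-05  4.50345734e+01]
rim ((0.8438987731933594, 0.75311279296875), (125.5418930053711, 95.19613647460938), 89.61019134521484)
wash_center [(0.78, [709.0, 12.0, 94.0])]
dropper_center [(0.87, [442.0, -381.0, 45.0])]
casting [(0.84, [456.0, 288.0, 6.0]), (0.74, [343.0, -215.0, -2.0]), (0.63, [342.0, -57.0, 2.0])]
```

View pics/w8.png

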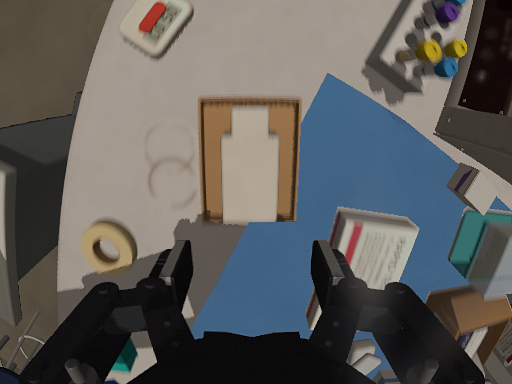

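The casting lies flat and centred in the tray: its top plane is level to 0.06° and its centre is about 2 mm off the tray's. The bottles stand where they were, so I'm handing in.

```bash
python3 -c "
from station import robot
print(robot.hand_in())"
```

```text
the job is handed in; nothing more can be done
None
```

The job is done and handed in at about 15 s of the 51 s allowed. The casting lies flat in the tray with its original face up.

- **Lever:** I pushed it down with the shut fingers until it met the firm stop. The force rose steadily to about 34 N, well under 60 N. The pad's top ended about 12 mm below the hinge, and the casting then stood 23.9 mm proud.
- **Drawing out:** I gripped the casting across its 50 mm width and drew it straight out along the 30° axis with only its own weight showing on the wrist.
- **Setting down:** The tool can only point straight down, so the casting arrived tilted 30°. I touched its low edge to the tray bottom and swung it level in the grip, with up to about 27 N total at the wrist. I then unloaded to about 5 N, opened the fingers and backed off.
- **Last checks:** The top face is level within 0.1°, and the casting is centred in the tray to about 2 mm. The wash and dropper bottles measured within about 4 mm of the first scene-camera readings, inside the detector's accuracy. The robot was touching nothing.
- **One small disagreement:** The casting's top measured 45 mm above the table where 47 mm was expected. The wrist camera also read the tray bottom about 2 mm low, so I took this as calibration error.

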